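# Time an exposure with the pull-knob shutter

## Task

Expose the specimen in the petri dish on the light unit: pull the unit's shutter knob straight out until you feel it click into its on detent (short of that it springs part of the way back), take your hand off and leave it standing out, untouched, for at least two seconds, then push the knob fully home again. Be gentle: the knob comes up against a solid stop at both ends and must not be wrenched, and leave the dish, the beaker and the flask where they are.

Things in the scene. Friction and masses are not known exactly. Their poses are not given: they have to be found in the camera images.
- knob_face (a point): Centre of the flat front face of the black round pull knob on the light unit. Axes: x points level along the rod into the unit (push direction; pull is -x), y left as the robot faces the knob, z up. The point moves with the knob. The knob is a mushroom head 76 mm in diameter, 22 mm thick, its axis 58 mm above the desk, on a steel rod 16 mm in diameter.
- knob: The same knob with its rod; origin on the rod's axis 67 mm behind knob_face along +x, same axes. The back of the head, 22 mm behind the face, is a flat cone: its rim lies 8 mm nearer the front than its centre. When home there are 45 mm of bare rod between it and the unit's front face (collar there 40 mm wide, 6 mm proud), so fingers can hook behind the head from above, over the rod.
- shutter (a joint): Travel of the knob, m: 0 home, growing as pulled out. It clicks out of home (6 to 12 N over the first 8 mm), runs easily (under 6 N; let go there, a weak spring draws it back to about 0.015), then a pawl drops into the on notch and within 2 mm it meets a solid stop. The notch is anywhere from 0.030 to 0.045, unseen, different each time; pushing out of it takes 6 to 12 N. Home is a solid stop too.
- dish_mid (a point): Centre of the covered glass petri dish (66 mm wide, 15 mm high) lying on the unit's window, about 85 mm behind the front face, 95 mm above the desk; bystander, loose. The light unit is a grey box with a white top, 130 mm deep, 120 wide, 95 high, fixed to the desk, its front face towards the knob.
- beaker_mid (a point): Centre of the glass beaker (65 x 70 mm, 84 mm high) standing left of the unit; bystander, loose.
- flask_mid (a point): Centre of the conical flask with cork (61 mm wide, 97 mm high) standing right of the unit; bystander, loose.

How it is judged (in metres and radians):
On the way:
1. the knob stands caught in its on notch, untouched, for two seconds (value of joint shutter above 0.025 m and contact force between knob and the fingers below 0.3 N and contact force between knob and the arm below 0.3 N), for 2 s.
At the end, for the whole second after the job is handed in: After two seconds untouched in the on notch, the knob is home again (travel under 3 mm); the dish is within 15 mm and the beaker and flask within 20 mm of where they stood (value of joint shutter below 0.003 m and distance of dish_mid from where it was at the start of the episode below 0.015 m and distance of each of beaker_mid, flask_mid from where it was at the start of the episode below 0.02 m).
It fails at once if the knob is wrenched or rammed (over 45 N) (contact force between knob and the fingers above 45 N or contact force between knob and the arm above 45 N).
It fails at once if the dish is knocked off its place (distance of dish_mid from where it was at the start of the episode above 0.02 m).
It fails at once if the beaker or flask is knocked (distance of any of beaker_mid, flask_mid from where it was at the start of the episode above 0.03 m).
It also fails if it takes over 51 s, if anything falls off the work surface, if the arm or the gripper's body presses on something with over 40 N, if the wrist force passes 120 N, or if a joint passes its speed limit or range.

## Robot

A 6-joint arm with a two-finger parallel gripper is mounted at the origin on a cart in front of the work surface, level with it; the furniture and walls round the work are solid. World frame = base frame: x ahead of the robot, y to its left, z up, the work surface at z = 0. Lengths are in mm, angles in rad, forces in N, time in s.
With the tool pointing down it reaches from about 200 to 875 mm from the base axis. Payload 3.4 kg.
Tool frame: the origin (TCP) lies midway between the tips of the shut fingers; the grasp point (between the pads) lies 19 mm behind it; z points along the fingers, x is the direction in which the jaws open and shut, and the axes are right-handed (so a half turn about z gives the same grasp; the last joint's range is limited). The gripper opens to 94 mm and grips with 3 to 60 N. Pads are 16 mm wide; open, the fingers measure 119 mm over their backs; the gripper's body (75 mm by 177 mm) begins 78 mm behind the grasp point.
Start: joints at [-1.256, 0.276, 1.505, -0, 1.361, -0.121], TCP at [242.732, -521.293, 205.493] pointing down, gripper open.
Joint ranges: [-2.89, 2.89], [-0.75, 2.08], [0.22, 2.7], [-1.18, 4.32], [0.11, 2.71], [-2.7, 2.7]. Speed limits (rad/s): [2.57, 2.57, 3.14, 3.14, 3.14, 3.14].

## Interface

Orientations are given as a unit quaternion [w, x, y, z].
In Python, from plant import r, optics gives the robot as it stands.
- The arm moves only by the shell command python3 -m creep 'ROWS' [OPENING] [FORCE]. ROWS is JSON, a list of rows, each a list of 6 numbers: the shift along the tool's x, y, z normalised to -1 to 1, where 1 is 50 cm, then the turn, a rotation vector about the tool's x, y, z normalised to -1 to 1, where 1 is 6 degrees. A call has 1 to 8 rows; each row shifts and turns the commanded pose from where the row before left it, along the tool's axes as they then stand; what a row does not reach is not made up. A row lasts 1/10 s, in which the tool goes at most 50 mm and 8.59 degrees, less where a joint would pass 70% of its speed; a pose out of reach is approached as far as the arm can. A call with a number of a shift or a turn outside -1 to 1 is refused whole. A call with a gripper value outside its range is refused whole. OPENING is the opening, from -1 (shut) to 1 (fully open), set as the call begins (- or left out, the last holds). The fingers move at their own pace and stop on an object; FORCE is the grip in N (left out, the last holds). Time passes only in rows, so rows that do not move let the fingers close. It gives the time, the measured TCP pose, the force and the opening at its end, in the units of the state.
- r.observe(): the state, without advancing time (a new reading comes with each control period).
- optics.grab_frame(name): name is "scene" or "top" or "wrist"; returns the picture (384x512x3 uint8, red, green, blue); there is no depth.
- optics.get_calibration(name): a dict with "fx", "fy", "cx", "cy" (pixels), "k1" (the pictures are not rectified: a ray, as slopes to the right and down, at radius r is drawn at 1 + k1 r^2 times it, then the intrinsics apply), "R" (3x3) and "t" (3): a world point X has camera coordinates R X + t. Camera axes: x right, y down, z forward; pixel columns grow to the right and rows downward; lengths in mm; the calibration is good to about 2 mm. A picture is of the moment at which its call begins: read the wrist's pose just before it. get_calibration takes no time and is no camera call; for the wrist camera it gives the pose at the moment of the call.
- r.close_job(): hands the job in, once; it reports no verdict.
Trained networks look in the newest picture that a camera, given by its name, has taken for a name from the list of things; names that differ only in an ending like _2 or _b are one class to them, and where a whole thing is asked for, a point or a joint stands for the part that bears it (a point fixed in the world has none). Each returns a list of dicts, best first, with "confidence" (0 to 1); they miss things now and then, are a little off and sometimes report something else, mostly with a low value. They report only what shows in the picture. A call takes as long as a camera call.
- optics.recognise(camera, name): "box" ([left, top, width, height] in pixels, round what is visible of it).
The state is a dict: "t": time; "qpos": joint angles; "qvel": joint speeds; "joint_torque": joint torques, N m; "position": TCP position; "orientation": TCP orientation; "force": force on the tool from outside, world axes, zero at the start; "torque": the same for the moment, N m; "finger_gap": opening from 0.0 (shut) to 1.0 (fully open).
Only numpy, scipy, OpenCV 4.12 (cv2) and the standard library are available. Lean on these libraries where they do the work, as an engineer would, in place of code of your own. Each camera call takes 0.05 s, during which the arm holds its last target. There are 200 camera calls.

## Working session

There is one attempt and no reset: what is moved stays moved. The work goes in short steps, Python scripts to look and compute and a shell command to move; the robot and the scene stay as the last step left them, time stands still between calls to the robot, and variables do not carry over. Pictures are saved under pics/ and viewed, about 8 in all and at most 12, crops included, and the job is handed in when it is done.

```bash
mkdir -p pics; ls; python3 - <<'E'
from plant import r, optics
import cv2, numpy as np
s=r.observe(); print(s)
ims=[]
for c in ("scene","top"):
    im=optics.grab_frame(c); ims.append(im)
    for n in ("knob_face","knob","dish_mid","beaker_mid","flask_mid"):
        d=optics.recognise(c,n); print(c,n,[(np.round(x["box"],1).tolist(),round(x["confidence"],2)) for x in d[:2]])
    k=optics.get_calibration(c); print(k)
cv2.imwrite("pics/a.png",cv2.resize(np.hstack(ims)[:,:,::-1],(800,300)))
E
```

```text
pics
{'t': 0.0, 'qpos': array([-1.25601244e+00,  2.76612961e-01,  1.50607809e+00, -6.82255141e-06,
        1.36067871e+00, -1.20997942e-01]), 'qvel': array([-0.00029818, -0.00110389,  0.00024772, -0.00111588, -0.00065411,
        0.00032515]), 'joint_torque': array([-5.05044100e-04, -4.04581583e+01, -2.37221611e+01,  6.97785756e-02,
        3.43816937e-02, -1.17007276e-04]), 'position': array([ 242.54483544, -520.74893973,  204.61641865]), 'orientation': array([-5.61996768e-04,  8.43243577e-01, -5.37530911e-01, -6.88257667e-04]), 'force': array([-0.04311829,  0.67928792, -0.27541146]), 'torque': array([ 0.0128411 ,  0.00943382, -0.02171436]), 'finger_gap': 0.9997299043221739}
scene knob_face [([286.6, 234.5, 43.5, 37.8], 0.68)]
scene knob [([286.6, 232.8, 45.1, 45.4], 0.56)]
scene dish_mid [([245.4, 186.9, 36.8, 21.3], 0.92)]
scene beaker_mid [([201.8, 224.4, 39.5, 59.1], 0.63)]
scene flask_mid [([309.9, 182.7, 20.2, 51.3], 0.94)]
{'fx': 463.88573695087496, 'fy': 463.88573695087496, 'cx': 256.8174408639636, 'cy': 195.25092583122844, 'k1': -0.07176935481768285, 'R': array([[-0.80628422, -0.591247  , -0.01824135],
       [-0.28279532,  0.41236687, -0.86601407],
       [ 0.51955035, -0.69309491, -0.49968678]]), 't': array([468.49117183, 310.26868082, 506.86605169])}
top knob_face [([214.0, 235.6, 25.6, 32.5], 0.85)]
top knob [([212.5, 238.0, 28.1, 27.8], 0.96)]
top dish_mid [([235.4, 189.2, 23.8, 29.9], 0.91)]
top beaker_mid [([184.9, 181.4, 28.8, 34.2], 0.83)]
top flask_mid [([272.8, 213.4, 23.2, 25.4], 0.7), ([210.1, 238.0, 30.8, 27.6], 0.53)]
{'fx': 357.68584135790417, 'fy': 357.68584135790417, 'cx': 256.7686559381734, 'cy': 195.02791741804316, 'k1': -0.08053743479191558, 'R': array([[ 0.01869687, -0.99926148,  0.03356976],
       [-0.9845541 , -0.02424677, -0.17339351],
       [ 0.17407942, -0.02980933, -0.98428033]]), 't': array([-132.10482081,  654.6967125 ,  829.66358537])}
```

View pics/a.png

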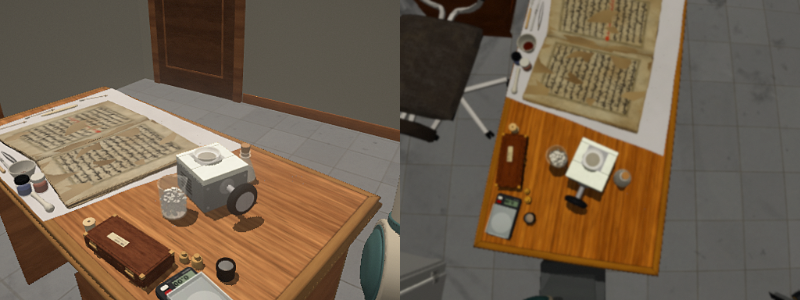

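Left: the scene view, with the knob near (240,197) facing the robot. Right: the top view, with the knob near (575,201), the dish at (592,160), the beaker left and the flask right. Next I'll triangulate and get the unit's yaw from the white top.

```bash
cat > h.py <<'E'
from plant import r, optics
import cv2, numpy as np
from scipy.spatial.transform import Rotation as Ro
def ray(k,u,v):
    K=np.array([[k["fx"],0,k["cx"]],[0,k["fy"],k["cy"]],[0,0,1]])
    p=cv2.undistortPoints(np.array([[[u,v]]],float),K,np.array([k["k1"],0,0,0.]))[0,0]
    R=np.array(k["R"]);t=np.array(k["t"]); d=R.T@np.array([p[0],p[1],1]); return -R.T@t,d/np.linalg.norm(d)
def atz(k,u,v,z):
    o,d=ray(k,u,v); return o+d*(z-o[2])/d[2]
def tri(rs):
    A=sum(np.eye(3)-np.outer(d,d) for o,d in rs); b=sum((np.eye(3)-np.outer(d,d))@o for o,d in rs)
    return np.linalg.solve(A,b)
def proj(k,X):
    c=np.array(k["R"])@X+k["t"]; s=c[:2]/c[2]; s=s*(1+k["k1"]*(s@s)); return s*k["fx"]+[k["cx"],k["cy"]]
E
python3 - <<'E'
from h import *
kt=optics.get_calibration("top");ks=optics.get_calibration("scene")
c=lambda b:(b[0]+b[2]/2,b[1]+b[3]/2)
B={"face":([214,235.6,25.6,32.5],[286.6,234.5,43.5,37.8]),"knob":([212.5,238,28.1,27.8],[286.6,232.8,45.1,45.4]),"dish":([235.4,189.2,23.8,29.9],[245.4,186.9,36.8,21.3]),
"beaker":([184.9,181.4,28.8,34.2],[201.8,224.4,39.5,59.1]),"flask":([272.8,213.4,23.2,25.4],[309.9,182.7,20.2,51.3])}
for n,(a,b) in B.items(): print(n,tri([ray(kt,*c(a)),ray(ks,*c(b))]).round(1))
im=optics.grab_frame("top")
hsv=cv2.cvtColor(im,cv2.COLOR_RGB2HSV)
m=((hsv[...,2]>165)&(hsv[...,1]<50)).astype(np.uint8); m[:170]=0;m[250:]=0;m[:,:205]=0;m[:,300:]=0
cs=max(cv2.findContours(m,0,2)[0],key=cv2.contourArea)
pts=cv2.boxPoints(cv2.minAreaRect(cs)); print(cv2.contourArea(cs))
W=np.array([atz(kt,*p,95)for p in cs[:,0].astype(float)])[:,:2].astype(np.float32)
rc=cv2.minAreaRect(W);print(rc,cv2.boxPoints(rc).round(1).tolist())
a=cv2.resize(im[165:285,170:320],(600,480),interpolation=2)
cv2.imwrite("pics/b.png",a[:,:,::-1])
E
```

```text
face [513.  -49.5  54.4]
knob [512.1 -49.1  50.8]
dish [629.1 -93.7 103.1]
beaker [644.1  23.8  42.6]
flask [ 575.5 -191.7   50.1]
2570.5
((615.5187377929688, -90.81610107421875), (118.57917022705078, 127.66030883789062), 67.23477935791016) [[533.7000122070312, -120.80000305175781], [651.4000244140625, -170.1999969482422], [697.2999877929688, -60.79999923706055], [579.5999755859375, -11.399999618530273]]
```

View pics/b.png

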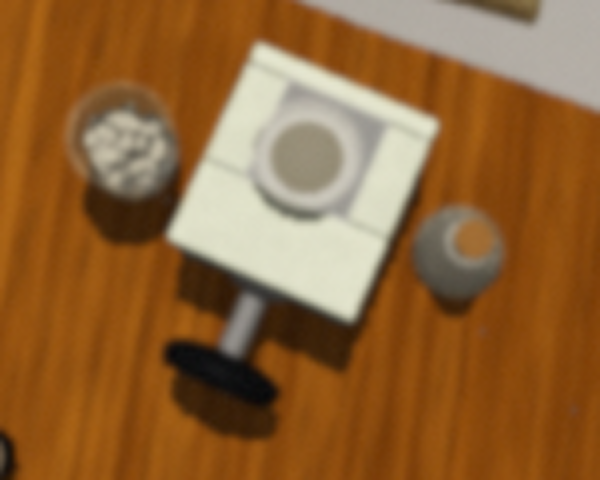

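White top spans crop corners (168,240), (355,320), (437,122), (258,43). The knob head is at (222,372), with the rod up to (255,295). The unit's yaw is about -22.8°, with the front mid near (557,-66). Moving to hover above the rod gap.

```bash
python3 -m creep '[[-0.054,-0.084,0,0,0,0],[-0.054,-0.084,0,0,0,0],[-0.054,-0.084,0,0,0,0],[-0.054,-0.084,0,0,0,0],[-0.054,-0.084,0,0,0,0],[-0.054,-0.084,0,0,0,0],[-0.054,-0.084,0,0,0,0],[-0.054,-0.084,0,0,0,0]]'; python3 -m creep '[[-0.054,-0.084,0,0,0,0],[-0.054,-0.084,0,0,0,0],[-0.05,-0.08,0,0,0,0],[0,0,0,0,0,1],[0,0,0,0,0,1],[0,0,0,0,0,1],[0,0,0,0,0,1],[0,0,0,0,0,1]]' -0.35; python3 -m creep '[[0,0,0,0,0,1],[0,0,0,0,0,1],[0,0,0,0,0,1],[0,0,0,0,0,0],[0,0,0,0,0,0]]'
python3 - <<'E'
from h import *
s=r.observe();print(s["t"],s["position"],Ro.from_quat(np.roll(s["orientation"],-1)).as_matrix().round(3).tolist(),s["force"],s["finger_gap"])
kw=optics.get_calibration("wrist");a=optics.grab_frame("wrist")
kt=optics.get_calibration("top")
b=optics.grab_frame("top")
print({k:np.round(v,3).tolist() for k,v in kw.items()})
for n in("knob_face","knob"): print([(np.round(x["box"],1).tolist(),round(x["confidence"],2)) for x in optics.recognise("wrist",n)[:2]])
yaw=-22.8*np.pi/180;X=np.array([np.cos(yaw),np.sin(yaw),0]);Y=np.array([-X[1],X[0],0])
F=np.array([556.6,-66.1,58])
th=np.linspace(0,2*np.pi,25)
for k,im in((kw,a),):
    im2=cv2.resize(im,(768,576))
    for off,rad,col in((-67,38,(255,0,0)),(-53,38,(0,255,0)),(0,20,(0,0,255))):
        P=np.array([proj(k,F+X*off+rad*(Y*np.cos(t)+np.array([0,0,1])*np.sin(t))) for t in th])*1.5
        cv2.polylines(im2,[P.astype(np.int32)],True,col,1)
cv2.imwrite("pics/c.png",im2[:,:,::-1])
E
```

```text
t: 1.45
position: [457.0, -181.9, 205.8]
orientation: [0.0, 0.843, -0.538, 0.001]
force: [0.3, -1.2, -0.7]
finger_gap: 0.999
t: 2.25
position: [535.3, -59.5, 205.5]
orientation: [0.0, -0.674, 0.739, -0.0]
force: [-0.4, 0.0, -0.3]
finger_gap: 0.355
t: 2.75
position: [535.2, -59.7, 205.5]
orientation: [0.0, -0.553, 0.833, -0.0]
force: [0.2, 0.8, 0.1]
finger_gap: 0.324
2.75 [535.20773745 -59.70355396 205.52483685] [[-0.389, -0.921, 0.0], [-0.921, 0.389, -0.0], [0.0, -0.0, -1.0]] [0.22589285 0.80317413 0.13413292] 0.32394994917541203
{'fx': 293.288, 'fy': 293.288, 'cx': 257.816, 'cy': 192.42, 'k1': 0.011, 'R': [[-0.388, -0.922, -0.0], [-0.891, 0.375, 0.254], [-0.234, 0.099, -0.967]], 't': [153.595, 473.489, 520.277]}
[([221.9, 170.2, 67.8, 60.2], 0.82)]
[([222.0, 171.8, 67.2, 61.9], 0.57), ([110.7, 90.7, 78.2, 65.3], 0.21)]
```

View pics/c.png

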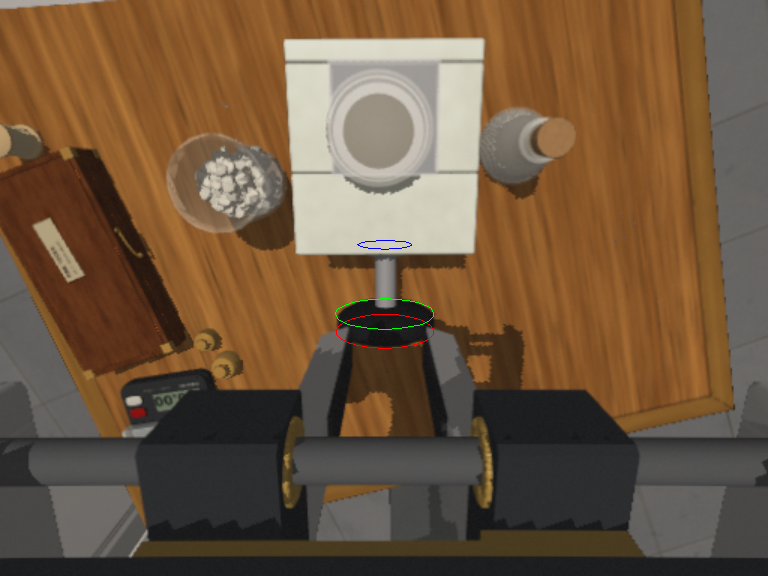

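The overlay of the modelled head (336–434, 299–348) fits the black head. The unit's top edge at y=253 looks a little nearer than modelled, so I'll check it.

```bash
python3 - <<'E'
from h import *
kw=optics.get_calibration("wrist")
yaw=-22.8*np.pi/180;X=np.array([np.cos(yaw),np.sin(yaw),0]);Y=np.array([-X[1],X[0],0]);F=np.array([556.6,-66.1,0])
L=lambda p:(np.round([(p-F)@X,(p-F)@Y],1))
for n,u,v,z in(("topfrontL",297,254,95),("topfrontR",475,254,95),("backL",285,39,95),("backR",483,39,95),("rod/head",386,306,66),("rod/unit",386,258,66),("head top",386,299,96),("head L",336,318,58),("head R",434,318,58)):
    print(n,L(atz(kw,u/1.5,v/1.5,z)))
s=r.observe();print("tcp",L(s["position"]))
E
```

```text
topfrontL [-0.3 57.9]
topfrontR [ -0.5 -60. ]
backL [127.4  58. ]
backR [127.2 -58.2]
rod/head [-45.2  -0.9]
rod/unit [-8.6 -0.9]
head top [-31.1  -0.9]
head L [-57.4  38. ]
head R [-57.5 -38.1]
tcp [-22.2  -2.4]
```

```bash
python3 -m creep '[[-0.003,0.006,0.06,0,0,0],[0,0,0.06,0,0,0],[0,0,0.06,0,0,0],[0,0,0.06,0,0,0],[0,0,0.05,0,0,0],[0,0,0.024,0,0,0],[0,0,0,0,0,0],[0,0,0,0,0,0]]'
python3 -m creep '[[0,0.01,0,0,0,0],[0,0.01,0,0,0,0],[0,0,0,0,0,0]]'
```

```text
t: 3.75
position: [533.8, -57.3, 49.2]
orientation: [0.0, -0.552, 0.834, -0.001]
force: [0.0, -0.1, -0.1]
finger_gap: 0.324
t: 4.05
position: [523.2, -52.9, 49.3]
orientation: [0.0, -0.552, 0.834, -0.0]
force: [0.2, -0.1, 0.4]
finger_gap: 0.327
```

```bash
python3 -m creep '[[0,0.004,0,0,0,0],[0,0.004,0,0,0,0],[0,0,0,0,0,0]]'
python3 -m creep '[[0,0.004,0,0,0,0],[0,0.004,0,0,0,0],[0,0,0,0,0,0]]'
python3 -m creep '[[0,0.004,0,0,0,0],[0,0.004,0,0,0,0],[0,0,0,0,0,0]]'
```

```text
t: 4.35
position: [521.1, -52.0, 48.9]
orientation: [0.001, -0.552, 0.834, -0.001]
force: [1.5, -0.4, 2.0]
finger_gap: 0.323
t: 4.65
position: [517.7, -50.5, 48.9]
orientation: [0.001, -0.552, 0.834, -0.001]
force: [3.4, -1.3, 1.5]
finger_gap: 0.324
t: 4.95
position: [511.0, -47.9, 48.1]
orientation: [-0.001, -0.552, 0.834, 0.001]
force: [1.0, 0.2, 0.2]
finger_gap: 0.323
```

```bash
python3 -m creep '[[0,0.004,0,0,0,0],[0,0.004,0,0,0,0],[0,0.004,0,0,0,0],[0,0.004,0,0,0,0],[0,0,0,0,0,0]]'
python3 -m creep '[[0,0.004,0,0,0,0],[0,0.004,0,0,0,0],[0,0,0,0,0,0]]'
python3 -m creep '[[0,0.004,0,0,0,0],[0,0.004,0,0,0,0],[0,0,0,0,0,0]]'
python3 -m creep '[[0,0.004,0,0,0,0],[0,0,0,0,0,0]]'
```

```text
t: 5.45
position: [504.6, -45.2, 48.2]
orientation: [-0.0, -0.552, 0.834, 0.0]
force: [1.1, -1.1, -1.2]
finger_gap: 0.326
t: 5.75
position: [501.1, -43.7, 48.3]
orientation: [-0.0, -0.552, 0.834, 0.0]
force: [1.0, -1.8, -0.6]
finger_gap: 0.324
t: 6.05
position: [496.8, -41.6, 48.3]
orientation: [-0.001, -0.552, 0.834, 0.001]
force: [0.2, -0.5, -0.4]
finger_gap: 0.327
t: 6.25
position: [495.3, -41.0, 48.4]
orientation: [-0.0, -0.552, 0.834, 0.001]
force: [-0.2, -0.4, 0.0]
finger_gap: 0.318
```

```bash
python3 -m creep '[[0,0.004,0,0,0,0],[0,0,0,0,0,0]]'
python3 -m creep '[[0,0.004,0,0,0,0],[0,0,0,0,0,0]]'; python3 - <<'E'
from h import *
cv2.imwrite("pics/d.png",np.hstack([cv2.resize(optics.grab_frame("scene")[150:300,200:350],(400,400)),cv2.resize(optics.grab_frame("wrist")[130:280,180:330],(400,400))])[:,:,::-1])
E
```

```text
t: 6.45
position: [494.4, -40.6, 48.5]
orientation: [0.0, -0.552, 0.834, -0.0]
force: [-0.5, -0.1, -0.2]
finger_gap: 0.322
t: 6.65
position: [493.4, -40.2, 48.6]
orientation: [0.001, -0.552, 0.834, -0.001]
force: [2.8, -1.4, -2.2]
finger_gap: 0.325
```

View pics/d.png

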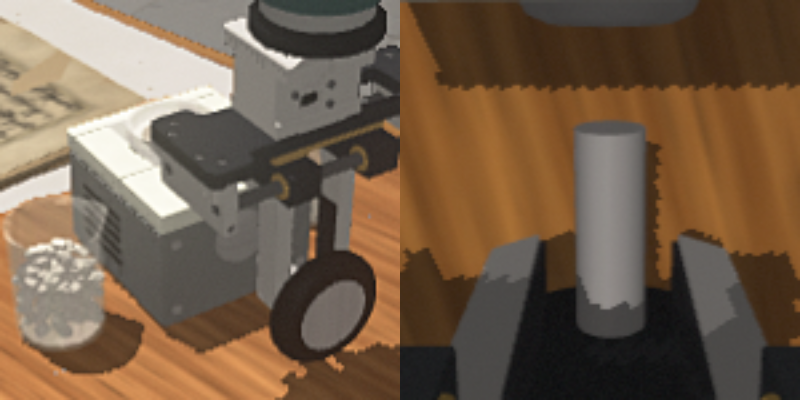

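The fingers straddle the rod behind the head, and the knob has come out about 30 mm. Continuing in small steps.

```bash
python3 -m creep '[[0,0.004,0,0,0,0],[0,0,0,0,0,0]]'
python3 -m creep '[[0,0.004,0,0,0,0],[0,0,0,0,0,0]]'
```

```text
t: 6.95
position: [492.3, -39.7, 48.7]
orientation: [0.001, -0.552, 0.834, -0.001]
force: [4.4, -1.9, -3.2]
finger_gap: 0.325
t: 7.15
position: [492.1, -39.6, 48.9]
orientation: [0.002, -0.552, 0.834, -0.003]
force: [7.5, -3.5, -5.1]
finger_gap: 0.323
```

```bash
python3 -m creep '[[0,0.003,0,0,0,0],[0,0,0,0,0,0]]'
python3 -m creep '[[0,0.003,0,0,0,0],[0,0,0,0,0,0]]'
```

```text
t: 7.35
position: [492.0, -39.5, 49.1]
orientation: [0.003, -0.552, 0.834, -0.004]
force: [8.1, -4.7, -7.1]
finger_gap: 0.324
t: 7.55
position: [491.9, -39.5, 49.2]
orientation: [0.004, -0.552, 0.834, -0.005]
force: [10.2, -5.1, -7.7]
finger_gap: 0.326
```

The TCP stalled while force rose to about 11 N, so this is the solid stop. Backing off and lifting.

```bash
python3 -m creep '[[0,-0.008,0,0,0,0],[0,-0.008,0,0,0,0],[0,-0.008,0,0,0,0],[0,-0.008,0,0,0,0],[0,-0.006,0,0,0,0],[0,0,0,0,0,0],[0,0,0,0,0,0]]'
python3 -m creep '[[0,0,-0.04,0,0,0],[0,0,-0.05,0,0,0],[0,0,-0.05,0,0,0],[0,0,-0.05,0,0,0],[0,0,0,0,0,0]]'; python3 - <<'E'
from h import *
kw=optics.get_calibration("wrist");im=optics.grab_frame("wrist")
print(r.observe()["t"],[(np.round(x["box"],1).tolist(),round(x["confidence"],2)) for x in optics.recognise("wrist","knob")[:1]])
yaw=-22.8*np.pi/180;X=np.array([np.cos(yaw),np.sin(yaw),0]);Y=np.array([-X[1],X[0],0]);F=np.array([556.6,-66.1,58])-0.9*Y
th=np.linspace(0,2*np.pi,25);im2=cv2.resize(im,(768,576))
for off,rad,col in((-99,38,(255,0,0)),(-85,38,(0,255,0)),(-47,8,(0,0,255))):
    P=np.array([proj(kw,F+X*off+rad*(Y*np.cos(t)+np.array([0,0,1])*np.sin(t))) for t in th])*1.5
    cv2.polylines(im2,[P.astype(np.int32)],True,col,1)
cv2.imwrite("pics/e.png",im2[:,:,::-1])
E
```

```text
t: 8.25
position: [503.1, -44.5, 48.3]
orientation: [-0.0, -0.552, 0.834, 0.0]
force: [-0.2, 0.2, 0.3]
finger_gap: 0.328
t: 8.75
position: [505.7, -45.0, 146.6]
orientation: [0.002, -0.552, 0.834, -0.002]
force: [0.3, -0.6, 0.0]
finger_gap: 0.323
8.8 [([229.1, 166.7, 56.1, 89.5], 0.88)]
```

View pics/e.png

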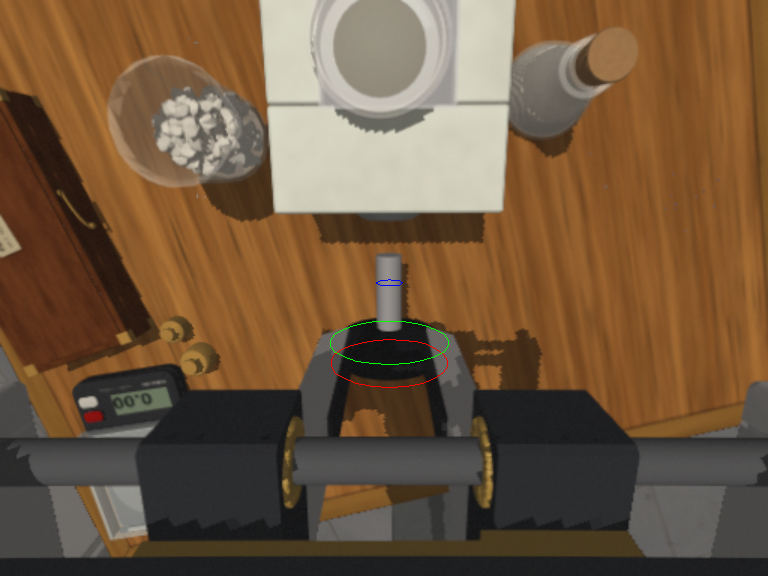

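The knob stands out by about 30 mm: its face bottom is at y≈382 against 387 modelled for 32 mm. It is caught, since an uncaught knob would be at 15 mm. I'll shut the fingers, move in front and let over two seconds pass.

```bash
python3 -m creep '[[0,0.05,0,0,0,0],[0,0.05,0,0,0,0],[0,0.04,0,0,0,0],[0,0,0,0,0,0],[0,0,0,0,0,0],[0,0,0,0,0,0],[0,0,0,0,0,0],[0,0,0,0,0,0]]' -1 20
for i in 1 2 3; do python3 -m creep '[[0,0,0,0,0,0],[0,0,0,0,0,0],[0,0,0,0,0,0],[0,0,0,0,0,0],[0,0,0,0,0,0],[0,0,0,0,0,0],[0,0,0,0,0,0],[0,0,0,0,0,0]]'|head -2; done
python3 -m creep '[[0,0,0.05,0,0,0],[0,0,0.05,0,0,0],[0,0,0.05,0,0,0],[0,0,0.05,0,0,0],[0,0,0,0,0,0],[0,0,0,0,0,0]]'
python3 - <<'E'
from h import *
cv2.imwrite("pics/f.png",np.hstack([cv2.resize(optics.grab_frame("scene")[150:300,200:350],(400,400)),cv2.resize(optics.grab_frame("wrist")[130:280,180:330],(400,400))])[:,:,::-1])
E
```

```text
t: 9.65
position: [439.9, -17.5, 143.3]
orientation: [-0.0, -0.552, 0.834, -0.0]
force: [-0.2, 0.3, -0.9]
finger_gap: 0.002
t: 10.45
position: [439.2, -17.2, 143.5]
t: 11.25
position: [439.2, -17.2, 143.5]
t: 12.05
position: [439.2, -17.2, 143.4]
t: 12.65
position: [439.2, -17.3, 43.6]
orientation: [-0.0, -0.552, 0.834, 0.0]
force: [0.5, 0.4, 0.4]
finger_gap: 0.004
```

View pics/f.png

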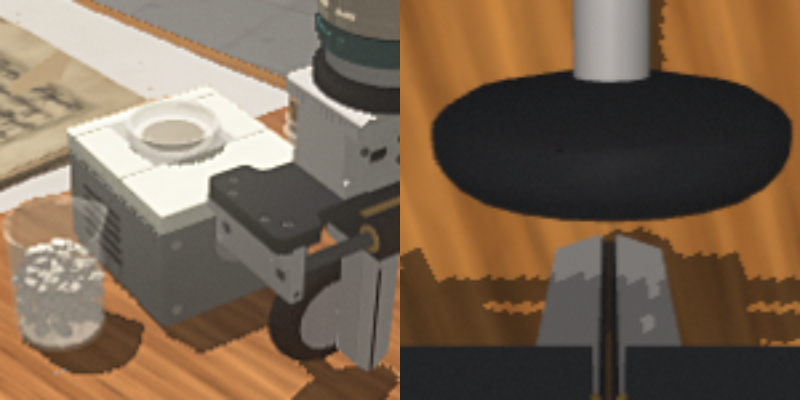

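The knob has stayed out untouched for about 4.5 s, and the shut fingers are in front of its face centre. Pushing home.

```bash
python3 -m creep '[[0,-0.016,0,0,0,0],[0,-0.016,0,0,0,0],[0,-0.004,0,0,0,0],[0,0,0,0,0,0]]'
for i in 1 2 3; do python3 -m creep '[[0,-0.004,0,0,0,0],[0,-0.004,0,0,0,0],[0,0,0,0,0,0]]'|sed -n '1,2p;4p'; done
```

```text
t: 13.15
position: [456.6, -24.6, 43.7]
orientation: [0.0, -0.552, 0.834, -0.0]
force: [0.1, -0.3, 0.4]
finger_gap: 0.006
t: 13.45
position: [457.4, -25.1, 43.1]
force: [-4.4, 2.9, 4.0]
t: 13.75
position: [462.7, -27.3, 43.2]
force: [-0.4, -0.4, -1.0]
t: 14.05
position: [468.2, -29.4, 43.7]
force: [0.2, -0.5, 0.2]
```

```bash
for i in 1 2 3 4 5; do python3 -m creep '[[0,-0.004,0,0,0,0],[0,-0.004,0,0,0,0],[0,0,0,0,0,0]]'|sed -n '1,2p;4p'; done
```

```text
t: 14.35
position: [471.1, -30.8, 43.5]
force: [0.2, 0.2, 0.3]
t: 14.65
position: [474.5, -32.3, 43.5]
force: [-0.5, 0.0, 0.0]
t: 14.95
position: [478.5, -33.9, 43.5]
force: [1.1, 0.1, 0.3]
t: 15.25
position: [482.1, -35.5, 43.5]
force: [0.2, 0.3, -0.2]
t: 15.55
position: [484.8, -36.6, 43.4]
force: [-0.6, 0.9, 1.2]
```

```bash
for i in 1 2 3 4; do python3 -m creep '[[0,-0.004,0,0,0,0],[0,0,0,0,0,0]]'|sed -n '1,2p;4p'; done
```

```text
t: 15.75
position: [484.7, -36.7, 43.2]
force: [-4.7, 2.8, 3.9]
t: 15.95
position: [484.5, -36.7, 42.9]
force: [-7.9, 3.6, 5.6]
t: 16.15
position: [484.4, -36.7, 42.8]
force: [-10.9, 5.0, 9.3]
t: 16.35
position: [484.2, -36.7, 42.6]
force: [-15.0, 7.3, 12.2]
```

```bash
python3 -m creep '[[0,0.008,0,0,0,0],[0,0.008,0,0,0,0],[0,0.02,0,0,0,0],[0,0.03,0,0,0,0],[0,0,-0.05,0,0,0],[0,0,-0.05,0,0,0],[0,0,-0.05,0,0,0],[0,0,-0.05,0,0,0]]'; python3 -m creep '[[0,0,-0.05,0,0,0],[0,0,-0.04,0,0,0],[0,0,0,0,0,0],[0,0,0,0,0,0]]' -0.35
python3 - <<'E'
from h import *
kw=optics.get_calibration("wrist");im=optics.grab_frame("wrist")
yaw=-22.8*np.pi/180;X=np.array([np.cos(yaw),np.sin(yaw),0]);Y=np.array([-X[1],X[0],0]);F=np.array([556.6,-66.1,58])-0.9*Y
th=np.linspace(0,2*np.pi,25);im2=cv2.resize(im,(768,576))
for off,rad,col in((-67,38,(255,0,0)),(-53,38,(0,255,0))):
    P=np.array([proj(kw,F+X*off+rad*(Y*np.cos(t)+np.array([0,0,1])*np.sin(t))) for t in th])*1.5
    cv2.polylines(im2,[P.astype(np.int32)],True,col,1)
cv2.imwrite("pics/g.png",im2[:,:,::-1])
E
```

```text
t: 17.15
position: [461.5, -26.8, 144.5]
orientation: [0.0, -0.552, 0.834, -0.0]
force: [0.2, 0.1, -0.3]
finger_gap: 0.004
t: 17.55
position: [461.6, -26.8, 188.2]
orientation: [0.0, -0.552, 0.834, -0.0]
force: [-0.5, 0.2, -0.1]
finger_gap: 0.306
```

View pics/g.png

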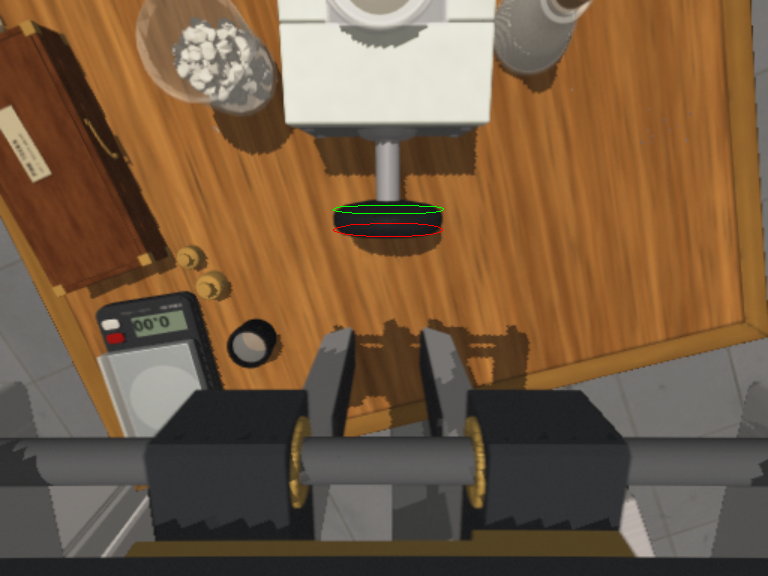

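This matches the home model to about a pixel (1.6 px/mm). To confirm, I'll return to the pose of the first wrist picture and compare the two numerically.

```bash
python3 -m creep '[[0.004,-0.05,-0.034,0,0,0],[0,-0.06,0,0,0,0],[0,-0.052,0,0,0,0],[0,0,0,0,0,0],[0,0,0,0,0,0],[0,0,0,0,0,0]]'
python3 - <<'E'
from h import *
kw=optics.get_calibration("wrist");im=optics.grab_frame("wrist")
im2=cv2.resize(im,(768,576))[:,:,::-1]; c=cv2.imread("pics/c.png")
m=lambda x0,y0,x1,y1:(lambda q:(np.array(cv2.minMaxLoc(q)[3])-[20,20],q.max()))(cv2.matchTemplate(np.ascontiguousarray(im2[y0-20:y1+20,x0-20:x1+20]),c[y0:y1,x0:x1],cv2.TM_CCOEFF_NORMED))
print("head",m(330,280,440,330),"unit",m(290,180,480,260),"dish",m(320,60,440,195),"flask",m(485,100,580,190),"beaker",m(165,130,290,235))
print(kw["t"])
E
```

```text
t: 18.2
position: [534.2, -59.9, 204.4]
orientation: [-0.001, -0.552, 0.834, 0.001]
force: [-0.4, 0.1, -0.6]
finger_gap: 0.327
head (array([-1, -1]), np.float32(0.78571)) unit (array([-1, -1]), np.float32(0.93664217)) dish (array([-1, -2]), np.float32(0.98785245)) flask (array([ 0, -2]), np.float32(0.990196)) beaker (array([-2, -1]), np.float32(0.98770833))
[153.95601114 471.6244333  520.402134  ]
```

The head has shifted with the unit (-1,-1), so the knob is home. The dish, beaker and flask are within 1–2 px of where they were.

```bash
python3 -c "
from plant import r
print(r.close_job())"
```

```text
the job is handed in; nothing more can be done
None
```

The shutter job is done and handed in at about t = 18 s of the 51 s allowed; no verdict was reported.

- **Pull:** I hooked the open fingers behind the knob head, over the rod, and pulled it out about 30–32 mm. It met its solid stop there, at about 11 N of pull. I felt no separate click.
- **Exposure:** I backed off and lifted away, and the knob stayed out untouched for about 4.5 s. The wrist picture showed it at about 30 mm, well past the 15 mm it would spring back to if uncaught.
- **Push home:** I pushed with the shut fingers until the knob stopped against the home end, at about 17 N along the rod (about 21 N in all). The limit is 45 N.

**Last checks:** compared with the first wrist picture, the knob head had the same offset as the fixed unit, (-1,-1) px at about 1.6 px/mm. That puts it home to about 1 mm. The head match was the weakest, at 0.79, because the old picture had overlay lines drawn on it. The dish, beaker and flask were within 1–2 px of their starting places. No check failed.

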